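# Kit the rim tape for the next wheel

### The arm

A 6-joint arm with a two-finger parallel gripper is mounted at the origin on the work surface. World frame = base frame: x ahead of the robot, y to its left, z up, the work surface at z = 0. Lengths are in m, angles in rad, forces in N, time in s.
With the tool pointing down it reaches from about 0.35 to 0.775 m from the base axis. Payload 7.3 kg.
Tool frame: the origin (TCP) lies on the centre line of the jaws, within the pads' length; the fingertips stand 17 mm ahead of it and the grasp point (between the pads) lies 2 mm behind it (robot.tip_extent is the distance from the TCP to the fingertips, in m); z points along the fingers, y is the line along which they close (so a half turn about z gives the same grasp; the last joint's range is limited). The gripper opens to 92 mm and grips with 3 to 60 N. Pads are 19 mm wide; open, the fingers measure 130 mm over their backs; the gripper's body (75 mm by 190 mm) begins 47 mm behind the grasp point.
Start: joints at [0.971, 0.342, 1.524, -0, 1.275, -0.146], TCP at [0.23, 0.472, 0.244] pointing down, gripper open.
Joint ranges: [-2.53, 2.53], [-0.77, 2.02], [0.04, 2.7], [-1, 4.14], [0.28, 2.66], [-3.11, 3.11]. Speed limits (rad/s): [2.57, 2.57, 3.14, 3.14, 3.14, 3.14].

### API

Orientations are given as [roll, pitch, yaw] about the fixed x, y, z axes, in that order (R = Rz(yaw) Ry(pitch) Rx(roll)).
In Python, from cell import robot gives the robot as it stands.
- The arm moves only by the tool step_arm, never from a script. Its argument "motion" is a list of rows, each a list of 2 entries, a list of its own where there are three numbers: the shift along the tool's x, y, z in units of 60 mm (1.0 is 60 mm), then the turn about the tool's z in rad. In form: [[[x, y, z], spin], ...]. A call has 1 to 10 rows; each row is the pose to reach, as a shift and turn from the pose commanded when the call began, along the tool's axes at that moment; what a row does not reach only later rows make up. A row lasts 1/8 s, in which the tool goes at most 62.5 mm and 10.7 degrees, less where a joint would pass 70% of its speed; a pose out of reach is approached as far as the arm can. A call with a gripper value outside its range is refused whole. "hand" is the closure in counts, from 0 (fully open) to 255 (shut), set as the call begins (left out, the last holds). The fingers move at their own pace and stop on an object; "squeeze" is the grip in N (left out, the last holds). Time passes only in rows, so rows that repeat a pose let the fingers close. It gives the time, the measured TCP pose, the force, the opening and the grip force at its end, in the units of the state.
- robot.observe(): the state, without advancing time (a new reading comes with each control period).
- robot.read_camera(name): name is "scene" or "top" or "wrist"; returns a dict with "pixels" (384x512x3 uint8, red, green, blue), "intrinsics" (3x3 intrinsics, pixels), "k1" (the pictures are not rectified: a ray, as slopes to the right and down, at radius r is drawn at 1 + k1 r^2 times it, then the intrinsics apply), "xyz" and "rotation" of the camera in the world; the wrist camera has in their place "T_tool_cam" (4x4, takes a point from camera to tool coordinates, whose origin is the TCP and whose axes are the flange's). Camera axes: x right, y up, looking along -z (the intrinsics and any distortion apply to the point x, -y, -z); pixel columns grow to the right and rows downward; lengths in m; the calibration is good to about 2 mm. A picture is of the moment at which its call begins: read the wrist's pose just before it. There is no depth.
- robot.hand_in(): hands the job in; it is judged then, once.
The state is a dict: "time": time; "qpos": joint angles; "qvel": joint speeds; "joint_efforts": joint torques, N m; "tool_pos": TCP position; "tool_rot": TCP orientation; "contact_force": force on the tool from outside, world axes, zero at the start; "torque": the same for the moment, N m; "opening": finger opening in m; "grip_force": force on a finger pad.
Only numpy, scipy, OpenCV 4.12 (cv2) and the standard library are available. Lean on these libraries where they do the work, as an engineer would, in place of code of your own. Each camera call takes 0.05 s, during which the arm holds its last target. There are 200 camera calls.

### The job

The next wheel on the bench needs the blue rim tape: slide the blue roll up off its post on the tape stand and lay it flat in the empty orange job tray, setting it down rather than dropping it. Leave the yellow and the green roll sitting on their posts.

Things in the scene. Friction and masses are not known exactly. Their poses are not given: they have to be found in the camera images.
- roll_blue: blue rim-tape roll, the one to move: rigid ring, hole upright, 56 mm outside diameter, 30 mm high, 30 mm hole, about 70 g. Origin: centre of its underside; z: its axis. It starts on one of a tape stand's three 16 mm round steel posts, its underside 20 mm above the bench (on a 40 mm wide collar), the post's tip 70 mm above the bench. Grip its upper half, to clear the tray floor when setting it down
- roll_yellow: yellow roll, same size and origin as the blue one, on another post of the stand, at the same height; it stays there. The three posts stand 100 mm apart in a straight row; which roll is on which post varies
- roll_green: green roll, same size and origin as the blue one, on another post of the stand, at the same height; it stays there. The stand is fixed to the bench, its wooden board 280 mm along the row, 75 mm wide, 10 mm thick
- job_tray: the empty orange open-topped job tray, fixed to the bench: 158 mm (its x) by 198 mm (its y) outside and 28 mm high, walls and floor 4 mm thick, inside 150 by 190 mm. Origin: centre of its underside, on the bench; x and y along its sides, z up
Not all that is in view belongs to the job. Several things have the shape of the roll_blue; the one meant has the colours described above.

How it is judged:
By the outcome, as a careful person would: the job done as asked, in the order asked, and still so for the second after the job is handed in, with the robot touching nothing.
It also fails if it takes over 38 s, if anything falls off the work surface, if the arm or the gripper's body presses on something with over 40 N, if the wrist force passes 120 N, or if a joint passes its speed limit or range.

## Working session

There is one attempt and no reset: what is moved stays moved. The work goes in short steps, Python scripts to look and compute and a tool call to move; the robot and the scene stay as the last step left them, time stands still between calls to the robot, and variables do not carry over. Pictures are saved under pics/ and viewed, at most 10 in all, crops included, and the job is handed in when it is done.

Besides the shell and the picture viewer there is one more tool, called after "Request:" as name(argument=value, ...) on one line, values as JSON. step_arm: Moves the arm, as the interface text tells. Its arguments: {"type":"object","properties":{"motion":{"type":"array"},"hand":{"type":"number"},"squeeze":{"type":"number"}},"required":["motion"]}

```bash
mkdir -p pics
cat > h.py <<'E'
import numpy as np, cv2
from cell import robot
def grab(n,f=None):
    s=robot.observe(); c=robot.read_camera(n)
    if f: cv2.imwrite('pics/'+f,cv2.cvtColor(c['pixels'],cv2.COLOR_RGB2BGR))
    if n=='wrist':
        from scipy.spatial.transform import Rotation as R
        T=np.eye(4);T[:3,:3]=R.from_euler('xyz',s['tool_rot']).as_matrix() if np.size(s['tool_rot'])==3 else np.array(s['tool_rot']).reshape(3,3)
        T[:3,3]=s['tool_pos'];T=T@np.array(c['T_tool_cam']);c['xyz']=T[:3,3];c['rotation']=T[:3,:3]
    return c
def unproj(c,uv,z):
    K=np.array(c['intrinsics']);k=c['k1']
    d=cv2.undistortPoints(np.array([[uv]],float),K,np.array([k,0,0,0.]))[0,0]
    r=np.array(c['rotation']).reshape(3,3)@np.array([d[0],-d[1],-1]);o=np.array(c['xyz'])
    return o+r*(z-o[2])/r[2]
def proj(c,P):
    R=np.array(c['rotation']).reshape(3,3);p=R.T@(np.array(P)-c['xyz']);x=np.array([p[0],-p[1]])/-p[2]
    x=x*(1+c['k1']*(x@x));K=np.array(c['intrinsics']);return K[:2,:2]@x+K[:2,2]
E
python3 - <<'E'
from h import *
a=grab('top','top.png');b=grab('scene','scene.png')
print(robot.observe());print(a['xyz'],a['rotation'],a['intrinsics'],a['k1'])
E
```

```text
{'time': 0.1, 'qpos': array([ 9.71010095e-01,  3.42666467e-01,  1.52493538e+00,  1.78591465e-05,
        1.27539736e+00, -1.45991414e-01]), 'qvel': array([ 0.00240861, -0.00135371, -0.00189021,  0.00203224,  0.00033482,
        0.00010854]), 'joint_efforts': array([ 2.28141827e-03, -4.32003379e+01, -2.44696176e+01,  7.20661087e-02,
        5.24812506e-02, -4.73355090e-05]), 'tool_pos': array([0.22992382, 0.47159119, 0.24310263]), 'tool_rot': array([-3.14020355e+00, -2.21512659e-04,  2.68779247e+00]), 'contact_force': array([-0.67499759,  0.06921394,  0.08875452]), 'torque': array([-0.00627673, -0.00263969,  0.00838957]), 'grip_force': 0.0, 'opening': 0.09179327474434701}
[ 0.41376167 -0.02509988  1.03437835] [ 0.15735082  0.02356087 -1.5440351 ] [[425.12180041   0.         251.52292739]
 [  0.         425.12180041 198.85233515]
 [  0.           0.           1.        ]] -0.12011063120174238
```

View pics/top.png

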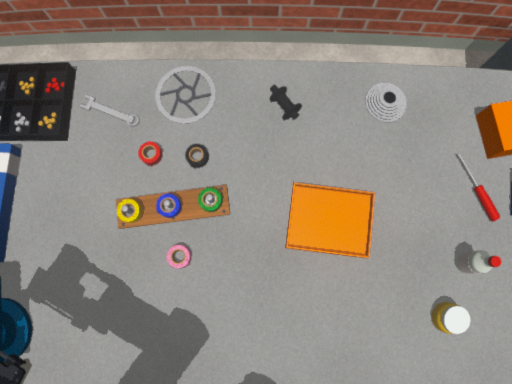

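View pics/scene.png

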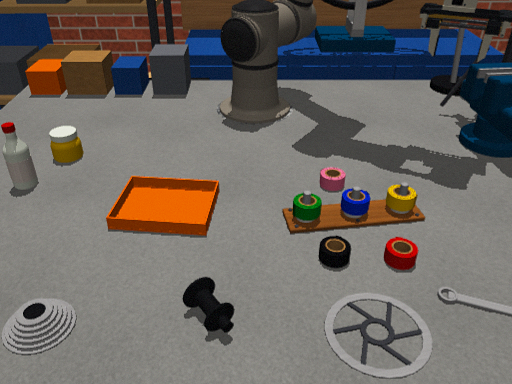

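Candidates in the top view are red (150,153), black (197,155), pink (179,256), yellow (128,210), blue (168,205) and green (210,199). The blue one on the stand's middle post fits the description. The tray is at about (331,220). In the scene view, blue is at (355,202).

```bash
sed -i "s/^def grab/from scipy.spatial.transform import Rotation as Ro\ndef grab/; s/    return c$/    else: c['rotation']=Ro.from_euler('xyz',c['rotation']).as_matrix()\n    return c/" h.py
cat >> h.py <<'E'
def blob(c,lo,hi,box=None):
    h=cv2.cvtColor(c['pixels'],cv2.COLOR_RGB2HSV);m=cv2.inRange(h,np.array(lo),np.array(hi))
    if box: 
        q=np.zeros_like(m);x0,y0,x1,y1=box;q[y0:y1,x0:x1]=m[y0:y1,x0:x1];m=q
    n,l,s,ce=cv2.connectedComponentsWithStats(m);i=1+np.argmax(s[1:,4]);pts=np.argwhere(l==i)[:,::-1].astype(np.float32)
    return pts,cv2.minAreaRect(pts),cv2.minEnclosingCircle(pts)
E
python3 - <<'E'
from h import *
a=grab('top')
for n,lo,hi,b in [('y',(22,120,80),(33,255,255),(100,180,240,240)),('b',(110,120,60),(130,255,255),(100,180,240,240)),('g',(45,100,40),(80,255,255),(100,180,240,240))]:
    p,r,e=blob(a,lo,hi,b);print(n,e,unproj(a,e[0],.042).round(4))
p,r,e=blob(a,(5,150,80),(20,255,255),(270,160,400,280));print(r)
q=[unproj(a,x,.028)[:2] for x in cv2.boxPoints(r)];print(np.round(q,4),np.mean(q,0))
im=cv2.resize(a['pixels'][170:250,100:240],None,fx=5,fy=5,interpolation=cv2.INTER_CUBIC);cv2.imwrite('pics/crop.png',im[:,:,::-1])
E
```

```text
y ((128.8333282470703, 210.5), 12.660181999206543) [0.5356 0.2956 0.042 ]
b ((168.0, 205.3333282470703), 12.018607139587402) [0.5504 0.2009 0.042 ]
g ((209.71498107910156, 199.09608459472656), 12.117310523986816) [0.5677 0.1017 0.042 ]
((330.7476501464844, 219.76974487304688), (83.63993835449219, 66.24474334716797), 6.842772960662842)
[[ 0.4582 -0.0798]
 [ 0.6165 -0.0964]
 [ 0.5968 -0.2975]
 [ 0.4388 -0.2763]] [ 0.527572   -0.18748058]
```

View pics/crop.png

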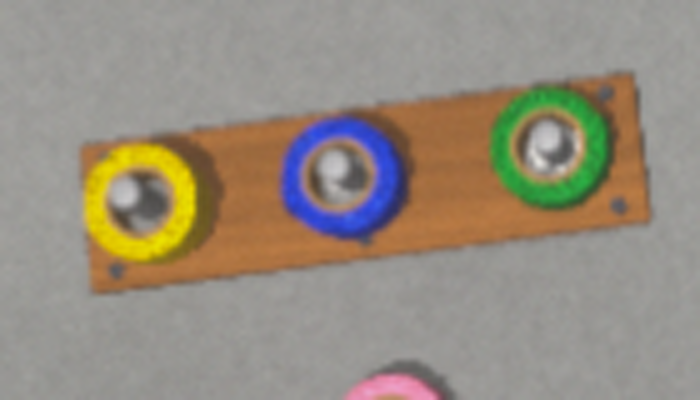

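Request:
step_arm(motion=[[[-0.4, -0.1, 0], 0.05], [[-1.1, -0.3, 0.2], 0.15], [[-1.9, -0.5, 0.4], 0.27], [[-2.7, -0.7, 0.6], 0.4], [[-3.5, -0.9, 0.8], 0.53], [[-4.3, -1.1, 1.0], 0.66], [[-5.1, -1.3, 1.2], 0.78], [[-5.9, -1.5, 1.35], 0.88], [[-6.5, -1.65, 1.38], 0.95], [[-6.78, -1.72, 1.38], 0.95]], hand=0, squeeze=15)

```text
time: 1.4
tool_pos: [0.5515, 0.1994, 0.1603]
tool_rot: [-3.141, 0.0, 1.736]
contact_force: [-0.2, 0.2, -0.6]
opening: 0.0918
grip_force: 0.0
```

Request:
step_arm(motion=[[[0, 0, 0], 0], [[0, 0, 0], 0], [[0, 0, 0], 0]])

```text
time: 1.78
tool_pos: [0.5496, 0.2019, 0.1612]
tool_rot: [3.142, -0.0, 1.74]
contact_force: [0.2, 0.8, -0.1]
opening: 0.0922
grip_force: 0.0
```

Run:
```python
from h import *
s=robot.observe();print(s['time'],s['tool_pos'],s['tool_rot'],s['qpos'])
a=grab('wrist','w1.png');print(proj(a,[.5504,.2009,.05]))
```

```text
1.775 [0.54964307 0.20190296 0.16121473] [ 3.14156606e+00 -2.44395117e-04  1.73985342e+00] [2.21059644e-01 5.25005291e-01 1.47002480e+00 2.66292290e-04
 1.14652331e+00 5.18929351e-02]
[258.23953523 195.90763652]
```

View pics/w1.png

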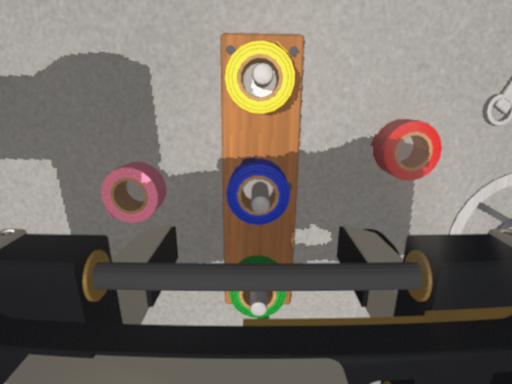

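The wrist view shows the blue roll at (258,191), with yellow at (260,77) above it and green at (258,288) below. The jaws close across the row, and pink (133,192) and red (407,150) are clear of them.

Run:
```python
from h import *
a=grab('wrist');s=robot.observe()
p,r,e=blob(a,(110,100,40),(130,255,255),(200,140,320,240));P=unproj(a,e[0],.045);print(e,r,P)
T=Ro.from_euler('xyz',s['tool_rot']).as_matrix();d=T.T@(np.r_[P[:2],.042]-s['tool_pos']);print(d/.06)
c=grab('top');p,r,e=blob(c,(5,150,80),(20,255,255),(270,160,400,280));print(r)
```

```text
((257.39239501953125, 190.6519012451172), 33.449989318847656) ((257.7500305175781, 191.75001525878906), (64.34671783447266, 63.639610290527344), 45.0) [0.5493245  0.20387555 0.045     ]
[ 0.03805193 -0.00461153  1.98702587]
((330.7696533203125, 219.77511596679688), (83.6603775024414, 66.27249908447266), 6.911227226257324)
```

Request:
step_arm(motion=[[[0.03, 0, 0.3], 0], [[0.03, 0, 0.7], 0], [[0.03, 0, 1.1], 0], [[0.03, 0, 1.5], 0], [[0.03, 0, 1.75], 0], [[0.03, 0, 1.9], 0], [[0.03, 0, 1.98], 0], [[0.03, 0, 1.98], 0], [[0.03, 0, 1.98], 0]])

```text
time: 3.05
tool_pos: [0.5507, 0.2027, 0.0428]
tool_rot: [3.14, -0.0, 1.738]
contact_force: [0.0, 0.3, -0.8]
opening: 0.0915
grip_force: 0.0
```

Request:
step_arm(motion=[[[0, 0, 0], 0], [[0, 0, 0], 0], [[0, 0, 0], 0], [[0, 0, 0], 0], [[0, 0, 0], 0], [[0, 0, 0], 0], [[0, 0, 0], 0], [[0, 0, 0], 0]], hand=140, squeeze=15)

```text
time: 4.05
tool_pos: [0.5502, 0.2026, 0.0422]
tool_rot: [3.141, -0.0, 1.738]
contact_force: [-0.7, 0.2, 0.4]
opening: 0.0556
grip_force: 15.0
```

Request:
step_arm(motion=[[[0, 0, -0.08], 0], [[0, 0, -0.25], 0], [[0, 0, -0.5], 0], [[0, 0, -0.8], 0], [[0, 0, -1.1], 0], [[0, 0, -1.35], 0], [[0, 0, -1.5], 0], [[0, 0, -1.5], 0], [[0, 0, -1.5], 0]], squeeze=20)

```text
time: 5.18
tool_pos: [0.5498, 0.2025, 0.1315]
tool_rot: [-3.14, -0.0, 1.738]
contact_force: [0.5, 0.2, -1.1]
opening: 0.0553
grip_force: 20.0
```

Run:
```python
from h import *
a=grab('wrist','w2.png');s=robot.observe();print(s['opening'],s['grip_force'],s['qpos'])
P=np.array([.5276,-.1875,.05]);T=Ro.from_euler('xyz',s['tool_rot']).as_matrix();print(s['tool_pos'],T.T@(P-s['tool_pos'])/.06)
t=-.118+0  # tray x direction
d=np.arctan2(T[1,1],T[0,1]);print('spin',d-t)
```

```text
0.05539329944014506 19.99974996317178 [2.22066399e-01 5.58573353e-01 1.50226938e+00 6.61203146e-05
 1.08215145e+00 5.50454390e-02]
[0.54979682 0.20248001 0.13139041] [-6.34773724 -1.44323794  1.35865222]
spin 0.28498986725739006
```

View pics/w2.png

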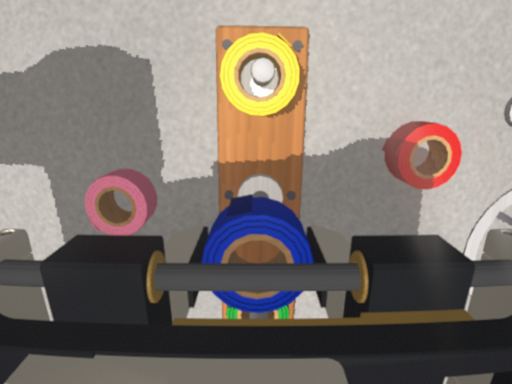

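The blue roll is in the jaws at (258,255), clear of its post, whose bare collar shows at (262,192). Next I carry it over the tray.

Request:
step_arm(motion=[[[-0.2, -0.05, 0], 0.0], [[-0.6, -0.15, 0], 0.03], [[-1.2, -0.28, 0], 0.06], [[-1.9, -0.43, 0], 0.1], [[-2.6, -0.6, 0], 0.13], [[-3.3, -0.75, 0], 0.16], [[-4.0, -0.9, 0], 0.2], [[-4.7, -1.06, 0], 0.23], [[-5.3, -1.2, 0], 0.26], [[-5.8, -1.32, 0], 0.28]])

```text
time: 6.48
tool_pos: [0.5292, -0.1559, 0.1318]
tool_rot: [-3.141, -0.0, 1.456]
contact_force: [0.9, -0.9, -0.2]
opening: 0.0555
grip_force: 20.0
```

Request:
step_arm(motion=[[[-0.1, -0.03, 0], 0.0], [[-0.1, -0.03, 0], 0], [[-0.1, -0.03, 0], 0], [[-0.1, -0.03, 0], 0]])

```text
time: 6.98
tool_pos: [0.5276, -0.1586, 0.1321]
tool_rot: [-3.142, -0.0, 1.459]
contact_force: [-0.1, -0.3, -1.0]
opening: 0.0551
grip_force: 20.0
```

Run:
```python
from h import *
a=grab('wrist','w3.png');s=robot.observe();print(s['opening'],s['grip_force'],s['time'])
P=np.array([.5276,-.1875,.026]);T=Ro.from_euler('xyz',s['tool_rot']).as_matrix();print(s['tool_pos'],T.T@(P-s['tool_pos'])/.06)
grab('scene','s3.png')
```

```text
0.05513371044103116 19.99990678858012 7.025
[ 0.52763082 -0.15868645  0.13212665] [-0.47755609  0.05303071  1.76870541]
```

View pics/w3.png

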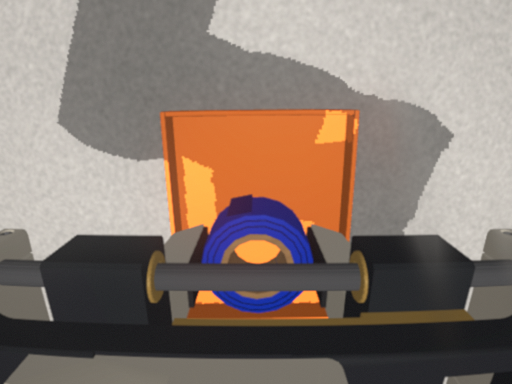

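The wrist view shows the roll at (258,255), square to the tray, whose side walls are at columns 170 and 350. Next I lower it, with the last part slow.

Request:
step_arm(motion=[[[-0.1, 0.01, 0.1], 0], [[-0.25, 0.03, 0.35], 0], [[-0.4, 0.05, 0.7], 0], [[-0.45, 0.05, 1.05], 0], [[-0.45, 0.05, 1.35], 0], [[-0.45, 0.05, 1.55], 0], [[-0.45, 0.05, 1.65], 0], [[-0.45, 0.05, 1.68], 0], [[-0.45, 0.05, 1.68], 0], [[-0.45, 0.05, 1.68], 0]])

```text
time: 8.32
tool_pos: [0.5278, -0.1868, 0.0319]
tool_rot: [3.14, 0.0, 1.458]
contact_force: [0.3, -1.1, -0.3]
opening: 0.0551
grip_force: 20.0
```

Request:
step_arm(motion=[[[0, 0, 0.02], 0], [[0, 0, 0.04], 0], [[0, 0, 0.055], 0], [[0, 0, 0.065], 0], [[0, 0, 0.07], 0], [[0, 0, 0.07], 0], [[0, 0, 0.07], 0]])

```text
time: 9.2
tool_pos: [0.5275, -0.1867, 0.0271]
tool_rot: [3.142, -0.0, 1.458]
contact_force: [0.6, -0.7, -2.0]
opening: 0.0558
grip_force: 20.0
```

Request:
step_arm(motion=[[[0, 0, 0.01], 0], [[0, 0, 0.015], 0], [[0, 0, 0.02], 0], [[0, 0, 0.02], 0], [[0, 0, 0.02], 0]])

```text
time: 9.82
tool_pos: [0.5274, -0.1867, 0.0261]
tool_rot: [3.141, -0.0, 1.458]
contact_force: [-1.8, 1.4, 4.0]
opening: 0.0556
grip_force: 20.0
```

Contact at 4 N upward: the roll is on the tray floor. I open partly and then retreat.

Request:
step_arm(motion=[[[0, 0, 0], 0], [[0, 0, 0], 0], [[0, 0, 0], 0], [[0, 0, 0], 0], [[0, 0, 0], 0], [[0, 0, 0], 0]], hand=55)

```text
time: 10.58
tool_pos: [0.5275, -0.1867, 0.0259]
tool_rot: [3.141, -0.0, 1.458]
contact_force: [0.1, -0.4, 0.0]
opening: 0.0721
grip_force: 0.0
```

Request:
step_arm(motion=[[[0, 0, -0.1], 0], [[0, 0, -0.3], 0], [[0, 0, -0.6], 0], [[0, 0, -1.0], 0], [[0, 0, -1.5], 0], [[0, 0, -2.0], 0], [[0, 0, -2.4], 0], [[0, 0, -2.5], 0], [[0, 0, -2.5], 0]])

```text
time: 11.7
tool_pos: [0.5274, -0.1866, 0.1761]
tool_rot: [3.141, 0.0, 1.458]
contact_force: [-0.4, -0.1, 0.1]
opening: 0.0721
grip_force: 0.0
```

Run:
```python
from h import *
print(robot.observe()['time'],robot.observe()['tool_pos'])
grab('scene','s4.png')
```

```text
11.7 [ 0.5273526  -0.18662197  0.17608096]
```

View pics/s4.png

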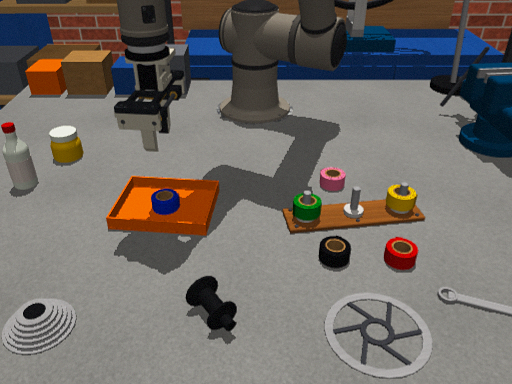

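The blue roll lies flat in the tray at (166,201). Green (307,207) and yellow (401,199) are still on their posts, and the gripper is clear.

```bash
python3 -c "from cell import robot;print(robot.hand_in())"
```

```text
the job is handed in; nothing more can be done
None
```

The blue roll was set down flat in the orange job tray, the yellow and green rolls are still on their posts, and the job is handed in at about 12 s.

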